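Oil the shoot bolts, then draw one and hold it level

ROBOT

A 6-joint arm with a two-finger parallel gripper is mounted at the origin on the work surface. World frame = base frame: x ahead of the robot, y to its left, z up, the work surface at z = 0. Lengths are in mm, angles in rad, forces in N, time in s.
With the tool pointing down it reaches from about 400 to 825 mm from the base axis. Payload 7 kg.
Tool frame: the origin (TCP) lies on the centre line of the jaws, within the pads' length; the fingertips stand bot.tips_ahead ahead of it and the grasp point (between the pads) lies 6 mm ahead of it (bot.tips_ahead is the distance from the TCP to the fingertips, in mm); z points along the fingers, y is the line along which they close (so a half turn about z gives the same grasp; the last joint's range is limited). The gripper opens to 85 mm and grips with 20 to 120 N. Pads are 22 mm wide; open, the fingers measure 114 mm over their backs; the gripper's body (76 mm by 85 mm) begins 54 mm behind the grasp point. The pads swing forward as they close: fully open they stand 13 mm farther back than shut.
Start: joints at [1.446, 0.359, 0.012, 0, -1.224, -0.288], TCP at [270.8, 618.274, 256.302] pointing down, gripper open.
Joint ranges: [-3.07, 3.07], [-1.43, 2.12], [-1.02, 1.25], [-3.03, 1.67], [-3.05, -0], [-3.03, 3.03]. Speed limits (rad/s): [2.39, 2.39, 3.01, 3.14, 3.14, 3.14].

INTERFACE

Orientations are given as a rotation vector (axis times angle).
In Python, from rig import state, eyes, workorder, bot gives the robot as it stands.
- The arm moves only by the tool carry_out, never from a script. Its argument "deltas" is a list that holds one entry, the list of rows, each a list of 7 numbers: the shift along the world's x, y, z in m, then the turn, a rotation vector about the world's x, y, z in degrees, then the gripper's target within -1 to 1 (shut at 1, half-way at 0, fully open at -1). In form: [[[dx, dy, dz, ax, ay, az, claw], ...]]. A call has 1 to 5 rows; each row is the pose to reach, as a shift and turn from the pose commanded when the call began; what a row does not reach only later rows make up. A row lasts 1/12 s, in which the tool goes at most 41.7 mm and 7.16 degrees, less where a joint would pass 70% of its speed; a pose out of reach is approached as far as the arm can. A call with a gripper value outside its range is refused whole. The fingers move at their own pace and stop on an object; "force" is the grip in N (left out, the last holds). Time passes only in rows, so rows that repeat a pose let the fingers close. It gives the time, the measured TCP pose, the force, the opening and the grip force at its end, in the units of the state.
- state(): the state, without advancing time (a new reading comes with each control period).
- eyes.camera(name): name is "scene" or "top" or "wrist"; returns a dict with "image" (384x512x3 uint8, red, green, blue), "fx", "fy", "cx", "cy" (pixels), "origin" and "orientation" of the camera in the world; the wrist camera has in their place "tool_from_camera" (4x4, takes a point from camera to tool coordinates, whose origin is the TCP and whose axes are the flange's). Camera axes: x right, y up, looking along -z (the intrinsics and any distortion apply to the point x, -y, -z); pixel columns grow to the right and rows downward; lengths in mm; the calibration is good to about 2 mm. A picture is of the moment at which its call begins: read the wrist's pose just before it. There is no depth.
- workorder.finish_job(): hands the job in; it is judged then, once.
The state is a dict: "t": time; "q": joint angles; "joint_vel": joint speeds; "effort": joint torques, N m; "ee_pos": TCP position; "tcp_rot": TCP orientation; "wrist_force": force on the tool from outside, world axes, zero at the start; "wrist_torque": the same for the moment, N m; "gripper_width": finger opening in mm; "grip_force": force on a finger pad.
Only numpy, scipy, OpenCV 4.12 (cv2) and the standard library are available. Lean on these libraries where they do the work, as an engineer would, in place of code of your own. Each camera call takes 0.05 s, during which the arm holds its last target. There are 200 camera calls.

TASK

Oil the row of bolts: press the sprung cap of the oil can right down and let it spring back up. Then draw the bolt with the round ball knob out of the sloping wooden block, turn it level and finish the job still holding it in the gripper, level and steady, with the middle of the bolt at least 20 cm above the counter. Leave the other bolt in its bore and the loose things around the block where they are.

Things in the scene. Friction and masses are not known exactly. Their poses are not given: they have to be found in the camera images.
- ball_bolt_centre (a point): Middle of the ball bolt, the steel bolt to draw: a round rod 14 mm thick with a 30 mm ball knob on its upper end, 200 mm long in all, about 0.27 kg. The point is on the axis 100 mm from the foot, near the centre of mass; z runs from foot to ball. Bare rod reaches 65 mm beyond it. At the start 45 mm of rod is in a bore, leaving 55 mm of bare rod between the block and this point.
- tee_bolt_centre (a point): Centre of the other bolt, same rod as the ball bolt but with a short crossbar (T, 50 mm wide, 14 mm thick) for a head; it stays in its bore. The point and axes are as on the ball bolt.
- block: Fixed wooden block on a 120 x 190 x 10 mm base board; origin under its centre, on the counter; x is the way the bolts lean (away from the robot), y along its two bores, at y = 50 and -50 mm, mouths at x = 19, z = 77 mm. Bores are 45 mm deep, about 45 degrees steep; bolts slide out freely along their axes. Highest edge 106 mm up, on the robot's side. Which bore holds which bolt varies.
- cap_top (a point): Centre of the top of the oil can's sprung cap: white plastic, 29 mm across, 162 mm above the counter, on a fixed can 52 mm across (72 mm at its foot) about 0.21 m from the block's centre on its +y side. It goes straight down.
- cap (a joint): Travel of the sprung cap in m: 0 up, 0.006 fully down; about 5 to 6 N on it presses it fully, and it springs back when let go.
- pull_ring_centre (a point): Bystander: a cast bronze pull ring lying flat, 75 mm long and 13 mm high; the point is at its middle.
- sash_fastener_centre (a point): Bystander: a brass sash fastener, a 70 x 28 mm plate with a small lever on top, 29 mm high; the point is at its middle.
- shutter_hook_centre (a point): Bystander: a black iron shutter hook lying flat, 145 mm long, bar 8 mm thick; the point is at its middle.
- window_knob_centre (a point): Bystander: an ivory ceramic window knob standing on its foot, 40 mm across, 44 mm high; the point is at its middle.
- putty_tin_centre (a point): Bystander: a closed low round tin, 74 mm across, 40 mm high, on the robot's side of the block; the point is at its middle.
- ball_bolt: The ball bolt itself; origin at the centre of its foot, axes as at its centre point.
- tee_bolt: The bolt with the crossbar head; origin at the centre of its foot, z along the rod towards the head.
- oil_can: The fixed oil can; origin at the centre of its foot on the counter, its thin tube points along its -y.

How it is judged (in metres and radians):
On the way, in this order (a step that is already met when the one before it is completed fails the run):
1. the oil can's cap is pressed down (over 4 mm) (value of joint cap above 0.004 m), for 0.05 s.
2. the cap has sprung back up (under 1.5 mm) (value of joint cap below 0.0015 m), for 0.1 s.
3. the ball bolt is drawn clear of the block (foot over 95 mm above the counter) (height (world z) of ball_bolt above 0.095 m), for 0.1 s.
At the end, for the whole second after the job is handed in: The ball bolt is held by the gripper's fingers, touching neither block, oil can nor the other bolt, its centre over 0.20 m above the counter, its axis within 12 degrees of level, at rest (under 0.03 m/s and 0.2 rad/s), and the cap is up (under 1.5 mm) (height (world z) of ball_bolt_centre above 0.2 m and angle between ball_bolt_centre's own z axis and vertical between 1.36 and 1.78 rad and contact force between ball_bolt and the fingers above 2 N and contact force between ball_bolt and block below 0.1 N and contact force between ball_bolt and tee_bolt below 0.1 N and contact force between ball_bolt and oil_can below 0.1 N and linear speed of ball_bolt below 0.03 m/s and angular speed of ball_bolt below 0.2 rad/s and value of joint cap below 0.0015 m); the arm keeps its last pose, push and grip.
It fails at once if the bolt with the crossbar head is drawn or shifted (over 20 mm) (distance of tee_bolt_centre from where it was at the start of the episode above 0.02 m).
It fails at once if a loose bystander is shifted more than 30 mm (distance of any of pull_ring_centre, sash_fastener_centre, shutter_hook_centre, window_knob_centre, putty_tin_centre from where it was at the start of the episode above 0.03 m).
It also fails if it takes over 40 s, if anything falls off the work surface, if the arm or the gripper's body presses on something with over 40 N, if the wrist force passes 120 N, or if a joint passes its speed limit or range.

## Working session

There is one attempt and no reset: what is moved stays moved. The work goes in short steps, Python scripts to look and compute and a tool call to move; the robot and the scene stay as the last step left them, time stands still between calls to the robot, and variables do not carry over. Pictures are saved under pics/ and viewed, at most 10 in all, crops included, and the job is handed in when it is done.

Besides the shell and the picture viewer there is one more tool, called after "Request:" as a command line: name --argument value ..., lists and objects as JSON in quotes. carry_out: Moves the arm, as the interface text tells. Its arguments: {"type":"object","properties":{"deltas":{"type":"array"},"force":{"type":"number"}},"required":["deltas"]}

```bash
mkdir -p pics
python3 - <<'E'
from rig import state,eyes,bot
import cv2,numpy as np
print(state(),bot.tips_ahead)
for n in("scene","top"):
    c=eyes.camera(n);cv2.imwrite(f"pics/{n}0.png",c["image"][:,:,::-1])
    print(n,{k:np.round(v,4).tolist() for k,v in c.items() if k!="image"})
a=cv2.imread("pics/scene0.png");b=cv2.imread("pics/top0.png")
E
```

```text
{'t': 0.0, 'q': array([ 1.44610283e+00,  3.59398753e-01,  1.10305337e-02, -3.27631834e-04,
       -1.22409066e+00, -2.88094216e-01]), 'joint_vel': array([ 2.68841056e-03, -1.69005585e-03,  4.23566280e-05,  1.28489551e-03,
       -2.80041568e-04, -2.56222948e-04]), 'effort': array([-7.01494628e-04, -5.83325815e+01,  2.93427765e+01,  6.93739682e+00,
       -5.79055311e-03, -5.39689339e-06]), 'ee_pos': array([270.63992171, 617.87877534, 255.34769852]), 'tcp_rot': array([ 3.07323404e+00, -6.43638446e-01, -2.68991096e-04]), 'wrist_force': array([ 0.24535985, -0.30840989,  0.47343299]), 'wrist_torque': array([ 0.03742107,  0.05116778, -0.01245686]), 'grip_force': 0.0, 'gripper_width': 85.59579268203251} 25.0
scene {'fx': 359.4264, 'fy': 359.4264, 'cx': 254.9573, 'cy': 190.0331, 'origin': [992.3972, 96.3746, 827.4964], 'orientation': [0.3977, 0.5189, 1.8298]}
top {'fx': 420.2301, 'fy': 420.2301, 'cx': 256.5956, 'cy': 183.5678, 'origin': [439.2744, -14.3133, 857.5618], 'orientation': [0.1143, -0.1356, -1.5792]}
```

View pics/scene0.png

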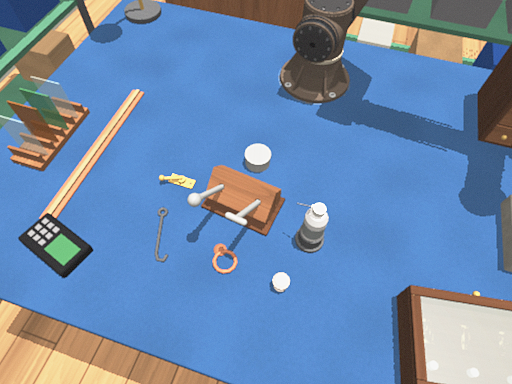

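View pics/top0.png

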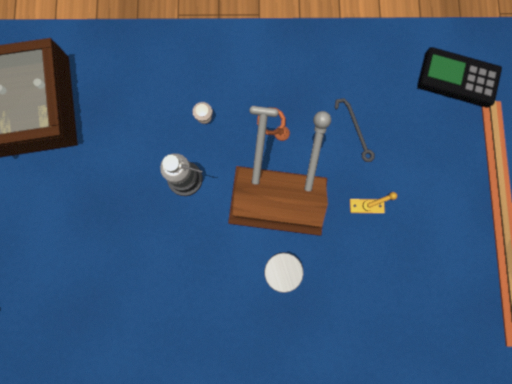

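The scene view shows the ball knob at about (193,199), the tee head at (236,217) and the cap at (319,209). In the top view they are at about (322,119), (263,110) and (175,162), with the rod mouths at about (310,190) and (257,184). I'll triangulate these.

```bash
cat > h.py <<'E'
import numpy as np,cv2
from scipy.spatial.transform import Rotation as R
C={"scene":(359.4264,254.9573,190.0331,[992.3972,96.3746,827.4964],[0.3977,0.5189,1.8298]),
"top":(420.2301,256.5956,183.5678,[439.2744,-14.3133,857.5618],[0.1143,-0.1356,-1.5792])}
def ray(n,p):
    f,cx,cy,o,r=C[n];d=R.from_rotvec(r).apply([(p[0]-cx)/f,-(p[1]-cy)/f,-1]);return np.array(o),d/np.linalg.norm(d)
def plane(n,p,z):
    o,d=ray(n,p);return o+d*(z-o[2])/d[2]
def tri(rs):
    A=sum(np.eye(3)-np.outer(d,d) for o,d in rs);b=sum((np.eye(3)-np.outer(d,d))@o for o,d in rs)
    x=np.linalg.solve(A,b);return x,[round(float(np.linalg.norm(np.cross(x-o,d))),1) for o,d in rs]
E
python3 - <<'E'
from h import *
np.set_printoptions(precision=1,suppress=True)
for k,s,t in[("ball",(193.5,199.5),(322,119.5)),("tee",(236,217.5),(263.5,111)),("cap",(319.5,208),(173,161)),("mouthball",(222,186),(310,190)),("tin",(258,152),(284,272))]:
    print(k,*tri([ray("scene",s),ray("top",t)]))
for p in[(310,190),(257,184)]:print(plane("top",p,77))
for n,p in[("top",(203,112)),("scene",(281,281))]:print("knob",plane(n,p,40))
for p in[(278,123),(352,130),(368,206)]:print(plane("top",p,8))
for n in("scene","top"):
    im=cv2.imread(f"pics/{n}0.png")
    c=im[140:260,150:345] if n=="scene" else im[90:250,150:345]
    cv2.imwrite(f"pics/{n}c.png",cv2.resize(c,None,fx=4,fy=4 if n=="scene" else 3.7,interpolation=2)[:600,:800])
E
```

```text
ball [ 658.6 -137.7  170.6] [0.6, 0.6]
tee [672.9 -37.6 174.6] [0.0, 0.0]
cap [590.3 118.4 162.3] [2.4, 2.4]
mouthball [ 550.9 -123.9   73.2] [2.6, 2.6]
tin [398.9 -75.2  45.8] [0.7, 0.7]
[ 550.9 -126.    77. ]
[563.4 -26.5  77. ]
knob [718.   80.2  40. ]
knob [726.6  83.6  40. ]
[703.5 -73.3   8. ]
[ 686.8 -228.2    8. ]
[ 526.5 -253.1    8. ]
```

View pics/scenec.png

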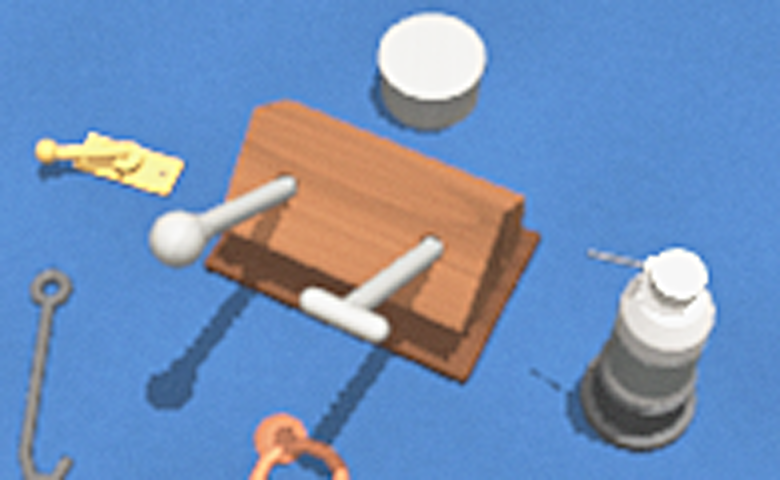

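View pics/topc.png

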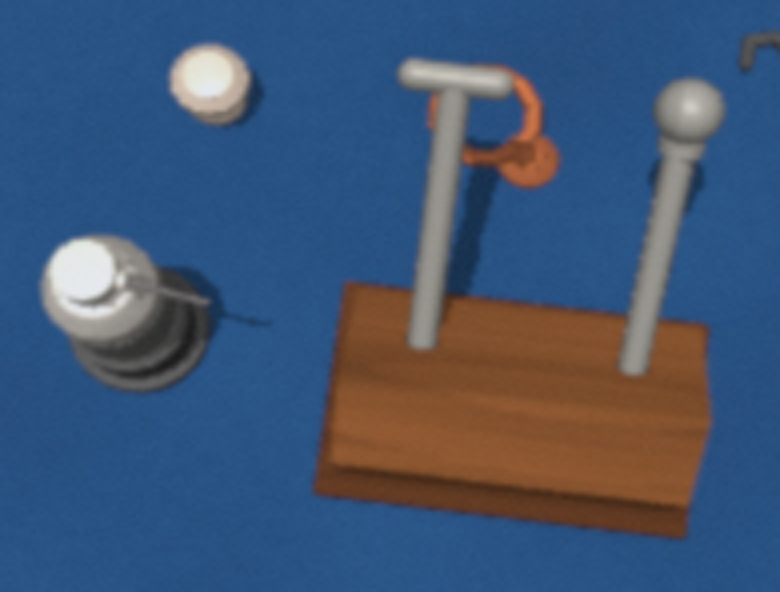

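The crops sharpen the picks. The cap is at scene (319.5,208) and top (170.5,163), the ball-rod mouth at scene (222.5,186) and top (308.5,190.5), and the ball at top (322.5,119.7). The ball bolt is in the -y bore.

Run:
```python
from h import *
from rig import eyes,bot
np.set_printoptions(precision=1,suppress=True)
print(plane("scene",(319.5,208),162),plane("top",(170.5,163),162))
for k,s,t in[("ball",(194.5,199.5),(322.5,119.7)),("mouth",(222.5,186),(308.5,190.5))]:print(k,*tri([ray("scene",s),ray("top",t)]))
print([a for a in dir(bot) if a[0]!='_'])
c=eyes.camera("wrist");print(c["tool_from_camera"],c["fx"],c["cx"],c["cy"])
```

```text
[589.5 120.8 162. ] [587.4 120.2 162. ]
ball [ 657.9 -137.2  170.4] [0.7, 0.7]
mouth [ 550.2 -121.9   72.8] [1.8, 1.8]
['IKError', 'tips_ahead']
[[  -0.     0.9    0.3   83.5]
 [   1.     0.    -0.     1.3]
 [  -0.     0.3   -0.9 -118.2]
 [   0.     0.     0.     1. ]] 327.6825211846857 256.9637649928709 193.5336849269914
```

Request:
carry_out --deltas '[[[0.021, -0.033, 0, 0, 0, 3, 1], [0.042, -0.066, 0, 0, 0, 6, 1], [0.063, -0.099, 0, 0, 0, 9, 1], [0.084, -0.132, 0, 0, 0, 12, 1], [0.105, -0.165, 0, 0, 0, 16, 1]]]'

```text
t: 0.57
ee_pos: [376.3, 451.5, 256.0]
tcp_rot: [3.134, -0.205, -0.0]
wrist_force: [1.2, 1.0, 0.5]
gripper_width: 25.6
grip_force: 0.0
```

Request:
carry_out --deltas '[[[0.021, -0.033, 0, 0, 0, 0, 1], [0.042, -0.066, 0, 0, 0, 0, 1], [0.063, -0.099, 0, 0, 0, 0, 1], [0.084, -0.132, 0, 0, 0, 0, 1], [0.105, -0.165, 0, 0, 0, 0, 1]]]'

```text
t: 0.98
ee_pos: [481.3, 286.5, 256.4]
tcp_rot: [-3.135, 0.209, 0.0]
wrist_force: [0.4, -0.0, 0.2]
gripper_width: -0.2
grip_force: 0.0
```

Request:
carry_out --deltas '[[[0.021, -0.033, 0, 0, 0, 0, 1], [0.042, -0.066, 0, 0, 0, 0, 1], [0.064, -0.099, 0, 0, 0, 0, 1], [0.086, -0.132, -0.01, 0, 0, 0, 1], [0.107, -0.166, -0.025, 0, 0, 0, 1]]]'

```text
t: 1.4
ee_pos: [588.9, 121.6, 232.8]
tcp_rot: [-3.133, 0.209, -0.004]
wrist_force: [0.8, 0.7, -0.1]
gripper_width: 0.2
grip_force: 0.0
```

Request:
carry_out --deltas '[[[0, 0, -0.02, 0, 0, 0, 1], [0, 0, -0.03, 0, 0, 0, 1], [0, 0, -0.036, 0, 0, 0, 1], [0, 0, -0.036, 0, 0, 0, 1]]]'

```text
t: 1.73
ee_pos: [586.4, 123.4, 194.3]
tcp_rot: [3.133, -0.209, -0.004]
wrist_force: [-0.0, 0.3, -0.6]
gripper_width: 0.1
grip_force: 0.0
```

Run:
```python
from rig import state,eyes
import cv2
s=state();print(s["ee_pos"],s["wrist_force"],s["t"])
cv2.imwrite("pics/w1.png",eyes.camera("wrist")["image"][:,:,::-1])
```

```text
[586.35473949 123.43225751 194.3078038 ] [-0.03222557  0.28628964 -0.63507133] 1.7333
```

View pics/w1.png

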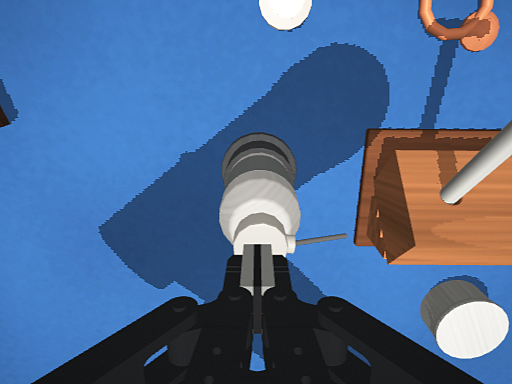

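The shut fingertips (about (257,245)) stand just over the cap (about (261,235)), about 7 mm above it. Pressing now.

Request:
carry_out --deltas '[[[0.002, -0.002, -0.004, 0, 0, 0, 1], [0.002, -0.002, -0.009, 0, 0, 0, 1], [0.002, -0.002, -0.013, 0, 0, 0, 1], [0.002, -0.002, -0.014, 0, 0, 0, 1]]]'

```text
t: 2.12
ee_pos: [589.8, 122.1, 182.0]
tcp_rot: [-3.134, 0.208, -0.003]
wrist_force: [-0.7, 2.9, 5.4]
gripper_width: 0.0
grip_force: 2.5
```

Request:
carry_out --deltas '[[[0, 0, -0.002, 0, 0, 0, 1], [0, 0, -0.003, 0, 0, 0, 1], [0, 0, -0.003, 0, 0, 0, 1]]]'

```text
t: 2.37
ee_pos: [589.8, 122.0, 180.8]
tcp_rot: [-3.133, 0.208, -0.004]
wrist_force: [-5.1, 3.3, 13.1]
gripper_width: 0.1
grip_force: 6.4
```

Request:
carry_out --deltas '[[[0, 0, 0.02, 0, 0, 0, 1], [0, 0, 0.055, 0, 0, 0, 1], [-0.01, -0.03, 0.065, 0, 0, 0, 1], [-0.02, -0.07, 0.065, 0, 0, 0, 1], [-0.03, -0.11, 0.065, 0, 0, 0, 1]]]'

```text
t: 2.78
ee_pos: [559.0, 10.8, 244.6]
tcp_rot: [-3.134, 0.206, -0.002]
wrist_force: [0.8, -0.5, -0.3]
gripper_width: -0.1
grip_force: 0.0
```

Request:
carry_out --deltas '[[[-0.005, -0.035, 0, -0.9, -6.9, 0, -1], [-0.01, -0.07, 0, -1.7, -13.9, 0, -1], [-0.015, -0.1, 0, -2.6, -20.8, 0, -1], [-0.02, -0.13, 0, -3.4, -27.8, 0, -1], [-0.02, -0.133, 0, -4.3, -34.7, 0, -1]]]'

```text
t: 3.2
ee_pos: [541.1, -134.9, 248.7]
tcp_rot: [2.969, -0.221, 0.826]
wrist_force: [-0.5, -4.2, 1.7]
gripper_width: 60.8
grip_force: 0.0
```

Request:
carry_out --deltas '[[[0, 0, -0.01, -0.9, -6.9, 0, -1], [0, 0, -0.02, -0.9, -6.9, 0, -1], [0, 0, -0.02, -0.9, -6.9, 0, -1]]]'

```text
t: 3.45
ee_pos: [563.0, -150.1, 256.2]
tcp_rot: [2.928, -0.212, 0.968]
wrist_force: [1.8, -1.7, 2.6]
gripper_width: 85.6
grip_force: 0.0
```

Run:
```python
from rig import state,eyes
import cv2
from h import R,np
s=state();print(s["ee_pos"],s["q"],s["wrist_force"],s["t"]);print(R.from_rotvec(s["tcp_rot"]).as_matrix().round(3),s["tcp_rot"].tolist())
cv2.imwrite("pics/w2.png",eyes.camera("wrist")["image"][:,:,::-1])
```

```text
[ 562.98980216 -150.11168158  256.20002146] [-0.09385686 -0.08663132 -1.0016758   1.11507504 -0.0392581   0.41705775] [ 1.81531337 -1.70663212  2.58619171] 3.45
[[ 0.794 -0.146  0.59 ]
 [-0.114 -0.989 -0.091]
 [ 0.597  0.005 -0.803]] [2.927627954541074, -0.21185696424852773, 0.9684235851184415]
```

View pics/w2.png

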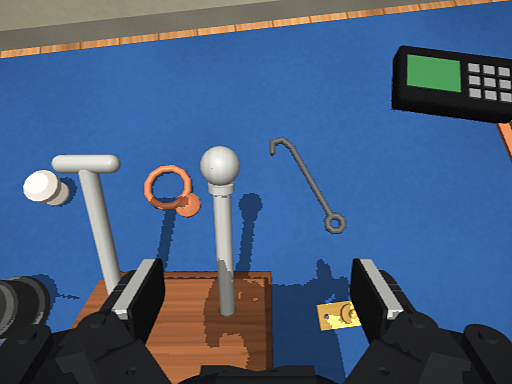

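Joints 3 and 5 are near their limits, so a 42° forward tilt isn't reachable. I'll grasp with about an 18° forward tilt and later turn the tool inward to level the bolt. The wrist view shows the ball at (220,165), the bolt's mouth at (227,313), and the tee to the left at (86,163). I'll check the bolt's position from this view.

Run:
```python
from h import *
from rig import state,eyes
np.set_printoptions(precision=1,suppress=True)
s=state();Rt=R.from_rotvec(s["tcp_rot"]);c=eyes.camera("wrist");T=np.array(c["tool_from_camera"])
def wr(p):
    d=np.array([(p[0]-c["cx"])/c["fx"],-(p[1]-c["cy"])/c["fy"],-1]);d=Rt.apply(T[:3,:3]@d)
    return s["ee_pos"]+Rt.apply(T[:3,3]),d/np.linalg.norm(d)
B=tri([ray("scene",(194.5,199.5)),ray("top",(322.5,119.7)),wr((220,165))])
M=tri([ray("scene",(222.5,186)),ray("top",(308.5,190.5)),wr((227,311))])
print(B,M)
u=B[0]-M[0];print(np.linalg.norm(u));u/=np.linalg.norm(u);print(u*100,np.degrees(np.arcsin(u[2])))
az=np.arctan2(u[1],u[0]);th=np.radians(18)
ex=np.array([np.cos(az),np.sin(az),0])
z=ex*np.sin(th)-np.array([0,0,np.cos(th)]);y=-np.array([-np.sin(az),np.cos(az),0]);G=R.from_matrix(np.c_[np.cross(y,z),y,z])
print("turn deg",np.degrees((G*Rt.inv()).as_rotvec()))
g=B[0]-80*u;tcp=g-6*z;print("grasp",g,"tcp",tcp,"pre",tcp-100*z,"shift pre",tcp-100*z-s["ee_pos"], "z",z*100)
```

```text
(array([ 657.1, -136.8,  169.4]), [0.2, 1.7, 1.7]) (array([ 549.9, -121.6,   73.1]), [1.5, 2.1, 0.8])
144.9508832702558
[ 74.  -10.5  66.5] 41.650677610670314
turn deg [ 3.  18.2 -0.1]
grasp [ 598.  -128.4  116.3] tcp [ 596.1 -128.2  122. ] pre [ 565.5 -123.8  217.1] shift pre [  3.4  24.8 -36.2] z [ 30.6  -4.3 -95.1]
```

Request:
carry_out --deltas '[[[0, 0.005, 0, 1, 6, 0, -1], [0, 0.012, 0, 2, 12, 0, -1], [0, 0.02, 0, 3, 18, 0, -1], [0, 0.025, 0, 3, 18.2, 0, -1], [0, 0.025, 0, 3, 18.2, 0, -1]]]'

```text
t: 3.97
ee_pos: [559.9, -121.0, 253.4]
tcp_rot: [3.065, -0.224, 0.517]
wrist_force: [0.5, -5.4, 0.8]
gripper_width: 85.5
grip_force: 0.0
```

```bash
cat > d.py <<'E'
from h import *
from rig import state
np.set_printoptions(precision=2,suppress=True)
s=state();Rt=R.from_rotvec(s["tcp_rot"])
u=np.array([.74,-.105,.665]);az=np.arctan2(u[1],u[0]);th=np.radians(18);ex=np.array([np.cos(az),np.sin(az),0])
z=ex*np.sin(th)-np.array([0,0,np.cos(th)]);y=-np.array([-np.sin(az),np.cos(az),0]);G=R.from_matrix(np.c_[np.cross(y,z),y,z])
tcp=np.array([596.1,-128.2,122])
print("q",s["q"],"F",s["wrist_force"],"\nturn",np.degrees((G*Rt.inv()).as_rotvec()),"to pre",tcp-100*z-s["ee_pos"],"to grasp",tcp-s["ee_pos"])
E
python3 d.py
```

```text
q [ 0.2   0.01 -0.55  0.17 -0.7   1.12] F [ 0.52 -5.45  0.81] 
turn [0.2  1.14 0.29] to pre [  5.61  -2.89 -36.26] to grasp [  36.2    -7.23 -131.36]
```

Request:
carry_out --deltas '[[[0.002, -0.001, -0.012, 0, 0, 0, -1], [0.004, -0.002, -0.024, 0, 1, 0, -1], [0.006, -0.003, -0.036, 0, 1, 0.3, -1], [0.006, -0.003, -0.036, 0, 1, 0.3, -1]]]'

```text
t: 4.3
ee_pos: [567.1, -129.5, 215.0]
tcp_rot: [3.06, -0.222, 0.493]
wrist_force: [-0.5, -0.7, -0.4]
gripper_width: 85.1
grip_force: 0.0
```

```bash
python3 d.py
python3 - <<'E'
from rig import eyes
import cv2
cv2.imwrite("pics/w3.png",eyes.camera("wrist")["image"][:,:,::-1])
E
```

```text
q [ 0.18  0.07 -0.58  0.19 -0.62  1.11] F [-0.49 -0.65 -0.35] 
turn [0.65 0.24 0.33] to pre [-1.59  5.69  2.11] to grasp [ 29.01   1.35 -93.  ]
```

View pics/w3.png

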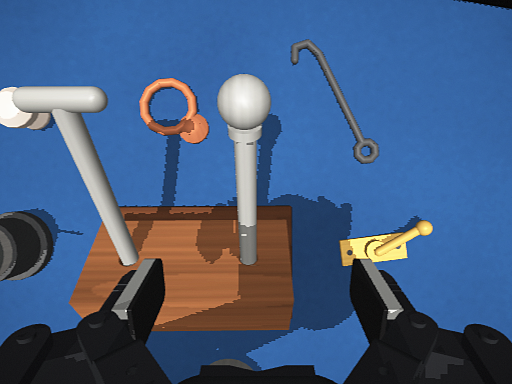

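The rod is at column 247 and the jaw centre at about 257, which matches the computed offset of about 5 mm. The tee and its crossbar are clear of the left finger. Descending.

Request:
carry_out --deltas '[[[0.004, 0.002, -0.018, 0, 0, 0, -1], [0.012, 0.003, -0.042, 0, 0, 0, -1], [0.02, 0.003, -0.066, 0.3, 0, 0, -1], [0.026, 0.003, -0.084, 0.6, 0, 0, -1], [0.029, 0.002, -0.093, 0.6, 0, 0, -1]]]'

```text
t: 4.77
ee_pos: [597.0, -128.7, 123.9]
tcp_rot: [3.068, -0.227, 0.498]
wrist_force: [0.7, 0.4, 0.8]
gripper_width: 85.6
grip_force: 0.0
```

```bash
python3 d.py
```

```text
q [ 0.15  0.23 -0.66  0.26 -0.38  1.04] F [0.69 0.42 0.76] 
turn [0.13 0.44 0.4 ] to pre [-31.48   4.81  93.17] to grasp [-0.88  0.47 -1.93]
```

Within 2 mm, with no contact. Closing with 60 N.

Request:
carry_out --deltas '[[[0, 0, -0.001, 0, 0, 0, 1], [0, 0, -0.001, 0, 0, 0, 1], [0, 0, -0.001, 0, 0, 0, 1], [0, 0, -0.001, 0, 0, 0, 1], [0, 0, -0.001, 0, 0, 0, 1]]]' --force 60

```text
t: 5.18
ee_pos: [598.9, -128.7, 126.9]
tcp_rot: [3.067, -0.226, 0.507]
wrist_force: [0.1, 0.6, -0.2]
gripper_width: 25.2
grip_force: 0.0
```

Request:
carry_out --deltas '[[[0, 0, 0, 0, 0, 0, 1], [0, 0, 0, 0, 0, 0, 1], [0, 0, 0, 0, 0, 0, 1]]]'

```text
t: 5.43
ee_pos: [599.1, -128.6, 126.4]
tcp_rot: [3.067, -0.226, 0.507]
wrist_force: [-2.1, 2.2, 5.9]
gripper_width: 12.1
grip_force: 58.5
```

Request:
carry_out --deltas '[[[0.0036, -0.0005, 0.0034, 0, 0, 0, 1], [0.0073, -0.001, 0.0068, 0, 0, 0, 1], [0.0109, -0.0015, 0.0102, 0, 0, 0, 1], [0.0145, -0.002, 0.0137, 0, 0, 0, 1]]]'

```text
t: 5.77
ee_pos: [610.3, -130.9, 136.7]
tcp_rot: [3.068, -0.228, 0.495]
wrist_force: [-1.2, 1.8, -2.0]
gripper_width: 12.1
grip_force: 58.4
```

Request:
carry_out --deltas '[[[0.0073, -0.001, 0.0068, 0, 0, 0, 1], [0.0145, -0.002, 0.0137, 0, 0, 0, 1], [0.0218, -0.003, 0.0205, 0, 0, 0, 1], [0.029, -0.004, 0.0273, 0, 0, 0, 1], [0.037, -0.005, 0.035, 0, 0, 0, 1]]]'

```text
t: 6.18
ee_pos: [649.8, -135.9, 173.7]
tcp_rot: [3.068, -0.227, 0.501]
wrist_force: [-0.2, 0.0, -1.5]
gripper_width: 12.1
grip_force: 58.4
```

Request:
carry_out --deltas '[[[0.012, -0.001, 0.013, 0, 0, 0, 1], [0.02, -0.002, 0.035, 0, 0, 0, 1], [0.02, -0.003, 0.065, 0, 0, 0, 1], [0.02, -0.003, 0.1, 0, 0, 0, 1], [0.02, -0.003, 0.12, 0, 0, 0, 1]]]'

```text
t: 6.6
ee_pos: [670.9, -139.0, 297.6]
tcp_rot: [3.067, -0.226, 0.508]
wrist_force: [0.3, 0.1, -0.7]
gripper_width: 12.2
grip_force: 58.5
```

Run:
```python
from rig import eyes,state
import cv2
s=state();print(s["q"],s["ee_pos"],s["wrist_force"])
cv2.imwrite("pics/s2.png",cv2.resize(eyes.camera("scene")["image"][100:330,100:400,::-1],None,fx=2.5,fy=2.5))
```

```text
[ 0.12395823  0.17727064 -0.23104971  0.11634245 -0.84890919  1.23672768] [ 670.8814726  -138.96690883  297.63032031] [ 0.30578525  0.12302456 -0.66936046]
```

View pics/s2.png

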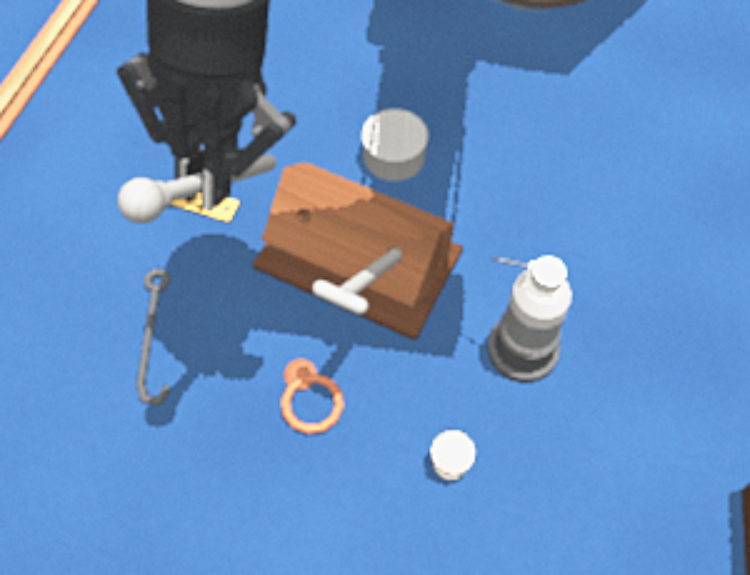

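The bolt is held clear (ball at (143,200) in the crop), and the tee and bystanders have not moved. Turning it level: +43° about the block's y axis, while drawing back.

Request:
carry_out --deltas '[[[-0.012, 0.001, 0, 0.9, 6.9, 0, 1], [-0.03, 0.003, 0, 1.8, 13.8, 0, 1], [-0.05, 0.005, 0, 2.7, 20.7, 0, 1], [-0.065, 0.006, 0, 3.6, 27.6, 0, 1], [-0.08, 0.008, 0, 4.5, 34.3, 0, 1]]]'

```text
t: 7.07
ee_pos: [589.6, -130.6, 295.0]
tcp_rot: [-3.092, 0.224, 0.44]
wrist_force: [1.0, -0.3, -3.1]
gripper_width: 12.2
grip_force: 58.5
```

Request:
carry_out --deltas '[[[-0.01, 0.001, 0, 0.7, 5, 0, 1], [-0.015, 0.001, 0, 1.1, 8.4, 0, 1], [-0.015, 0.001, 0, 1.1, 8.4, 0, 1], [-0.015, 0.001, 0, 1.1, 8.4, 0, 1], [-0.015, 0.001, 0, 1.1, 8.4, 0, 1]]]'

```text
t: 7.48
ee_pos: [575.4, -129.8, 293.9]
tcp_rot: [-3.046, 0.221, 0.656]
wrist_force: [-0.3, 0.4, -2.1]
gripper_width: 12.0
grip_force: 58.6
```

Run:
```python
from rig import eyes,state
from h import R
import cv2,numpy as np
s=state();print(s["q"],s["ee_pos"],s["wrist_force"],s["joint_vel"]);print(R.from_rotvec(s["tcp_rot"]).as_matrix().round(3))
a=eyes.camera("scene")["image"][60:300,100:350,::-1];b=eyes.camera("top")["image"][40:280,200:450,::-1]
cv2.imwrite("pics/s3.png",cv2.resize(np.hstack([a,b]),None,fx=1.6,fy=1.6))
```

```text
[ 0.06316616  0.44962366  0.19795088 -0.0740127  -1.73637016  1.36585241] [ 575.36399489 -129.81155789  293.91597877] [-0.31720352  0.3646837  -2.12939344] [-1.68141762e-04 -2.36831940e-02  6.07938767e-06  1.91274326e-03
 -7.13252911e-03 -8.93377919e-04]
[[ 0.902 -0.142 -0.408]
 [-0.134 -0.99   0.047]
 [-0.411  0.012 -0.912]]
```

View pics/s3.png

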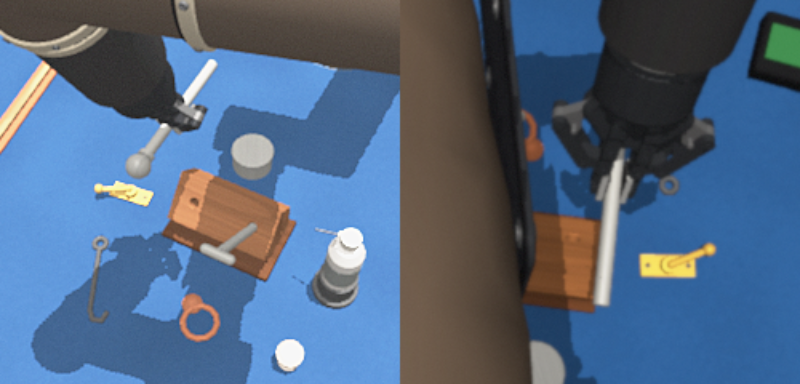

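The scene crop shows the ball at (138,163) and the foot at (212,63). The top crop shows the foot at (602,303). I'll check that the bolt is level.

Run:
```python
from h import *
f,e=tri([ray("scene",(232.5,99.4)),ray("top",(326.3,229.4))]);print(f,e)
g=np.array([575.4,-129.8,293.9])+6*np.array([-.408,.047,-.912])
d=g-f;print(g,np.linalg.norm(d),np.degrees(np.arcsin(d[2]/np.linalg.norm(d))))
o,r=ray("scene",(186.3,161.9));A=np.c_[d/np.linalg.norm(d),-r];k=np.linalg.lstsq(A,o-f,rcond=None)[0];b=o+r*k[1];print("ball",b,f+A[:,0]*k[0])
```

```text
[ 466.53375457 -115.35909108  288.68076932] [0.6, 0.6]
[ 572.952 -129.518  288.428] 107.35632983379975 -0.13490241656500943
ball [ 647.88887728 -140.67857833  288.86305567] [ 648.04305387 -139.50883745  288.24964041]
```

The bolt is level to about 1° and its centre is about 0.29 m up. I'll settle briefly, then hand in.

Request:
carry_out --deltas '[[[0, 0, 0, 0, 0, 0, 1], [0, 0, 0, 0, 0, 0, 1], [0, 0, 0, 0, 0, 0, 1], [0, 0, 0, 0, 0, 0, 1]]]'

```text
t: 7.92
ee_pos: [574.9, -129.7, 294.5]
tcp_rot: [-3.045, 0.221, 0.658]
wrist_force: [0.2, -0.5, -1.3]
gripper_width: 12.4
grip_force: 58.6
```

```bash
python3 -c "
from rig import workorder
print(workorder.finish_job())"
```

```text
the job is handed in; nothing more can be done
None
```

I pressed the cap down and lifted off it, drew the ball bolt, and handed the job in at about 8 s with the bolt held level (to about 1°) and its middle about 29 cm up; the hand-in gave no verdict, and I did not measure the cap's spring-back.

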